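Dispense one row of grinding balls from the counting tray

TASK

Set the white oval tub on the bench under the lip of the blue counting tray, then raise the tray's black handle just far enough that the front row of three steel balls rolls off into the tub while the back row stays behind the ridge. Let the tray down level again and leave the tub standing on the bench with the three balls in it.

Things in the scene. Friction and masses are not known exactly. Their poses are not given: they have to be found in the camera images.
- tub_mid (a point): White open oval tub, loose, 75 g, 102 mm along its x, 171 mm along its y, 86 mm high, walls about 3 mm thick, leaning slightly outward; the middles of its two long walls stand 48 mm from the centre at the rim. Grip it by the rim of a long wall. This point is its centre, half-way up (43 mm above its underside); z up.
- tray (a joint): Tilt of the blue tray about the hinge at its lip: 0 = level on its white stand, grows (rad) as the handle is raised, to 1.1. Front-row balls roll off over the lip past about 0.2 (12 degrees); the back row stays behind the ridge up to 0.65 (37 degrees) and spills too by 0.8: 0.35 to 0.5 is right. Damped hinge: let go, the tray sinks back to level by itself; lifting takes about 2 N.
- lip (a point): Middle of the low front edge of the tray (80 mm wide, 100 mm long), over which balls leave, 135 mm above the bench when level. Axes turn with the tray: x from lip to handle, y along the lip, z up. The hinge axis is parallel to y, 10 mm from this point along +x and 10 mm below it. Undersides of the lip and of the stand's two forward arms: 116 mm above the bench.
- pour (a point): Point on the bench below where the balls fall, 24 mm in front of the lip (fixed; axes as the level tray). Balls fall within 35 mm of it along y. Stand the tub's centre here, within 15 mm along x and 30 mm along y, its long side along y. Its near wall is then under the lip: bring it in low from the front (-x). The stand's foot and posts begin 80 mm behind this point (+x).
- handle (a point): Middle of the tray's black round handle bar, 12 mm thick, 64 mm free between its arms, 145 mm above the bench when level; 155 mm along +x from the lip and 10 mm above it. Axes as the lip: the bar lies along y. 50 mm free to the tray's rear wall, free below down to the 10 mm foot plate. Moves with the tray.
- back_row (a point): Middle of the back row of balls, in the trough behind the white ridge of the tray, 58 mm behind the lip. Moves with the tray.
- front_1_center (a point): Centre of a steel ball, 16 mm in diameter, 17 g, number 1 of three in the front row, between the lip and the white ridge; these go into the tub. Lane spacing 24 mm.
- front_2_center (a point): Centre of a steel ball, 16 mm in diameter, 17 g, number 2 of three in the front row, between the lip and the white ridge; these go into the tub. Lane spacing 24 mm.
- front_3_center (a point): Centre of a steel ball, 16 mm in diameter, 17 g, number 3 of three in the front row, between the lip and the white ridge; these go into the tub. Lane spacing 24 mm.
- back_1_center (a point): Centre of a steel ball, 16 mm in diameter, 17 g, number 1 of three in the back row, behind the white ridge; these stay on the tray. Lane spacing 24 mm.
- back_2_center (a point): Centre of a steel ball, 16 mm in diameter, 17 g, number 2 of three in the back row, behind the white ridge; these stay on the tray. Lane spacing 24 mm.
- back_3_center (a point): Centre of a steel ball, 16 mm in diameter, 17 g, number 3 of three in the back row, behind the white ridge; these stay on the tray. Lane spacing 24 mm.

How it is judged:
By the outcome, as a careful person would: the job done as asked, in the order asked, and still so for the second after the job is handed in, with the robot touching nothing.
It also fails if it takes over 58 s, if anything falls off the work surface, if the arm or the gripper's body presses on something with over 40 N, if the wrist force passes 120 N, or if a joint passes its speed limit or range.

ROBOT

A 6-joint arm with a two-finger parallel gripper is mounted at the origin on a cart in front of the work surface, level with it; the furniture and walls round the work are solid. World frame = base frame: x ahead of the robot, y to its left, z up, the work surface at z = 0. Lengths are in m, angles in rad, forces in N, time in s.
With the tool pointing down it reaches from about 0.35 to 0.775 m from the base axis. Payload 5.5 kg.
Tool frame: the origin (TCP) lies at the centre of the arm's flange, where the gripper is bolted on; the fingertips stand 173 mm ahead of it and the grasp point (between the pads) lies 155 mm ahead of it; z points along the fingers, y is the line along which they close (so a half turn about z gives the same grasp; the last joint's range is limited). The gripper opens to 85 mm and grips with 20 to 120 N. Pads are 22 mm wide; open, the fingers measure 114 mm over their backs; the gripper's body (76 mm by 85 mm) begins 54 mm behind the grasp point. The pads swing forward as they close: fully open they stand 13 mm farther back than shut.
Start: joints at [0.982, 0.313, 0.046, 1.304, 0, 1.431], TCP at [0.25, 0.518, 0.405] pointing down, gripper open.
Joint ranges: [-2.76, 2.76], [-0.86, 1.69], [-1.03, 1.26], [-2.2, 2.34], [-1.47, 1.5], [-3.14, 3.14]. Speed limits (rad/s): [2.57, 2.57, 3.14, 3.14, 3.14, 3.14].

INTERFACE

Orientations are given as a unit quaternion [x, y, z, w].
In Python, from station import arm gives the robot as it stands.
- The arm moves only by the shell command python3 -m creep 'ROWS' [FORCE]. ROWS is JSON, a list of rows, each a list of 3 entries, a list of its own where there are three numbers: the shift along the tool's x, y, z in mm, then the turn, a rotation vector about the tool's x, y, z in rad, then the opening, from -1 (shut) to 1 (fully open). A call has 1 to 5 rows; each row is the pose to reach, as a shift and turn from the pose commanded when the call began, along the tool's axes at that moment; what a row does not reach only later rows make up. A row lasts 1/8 s, in which the tool goes at most 62.5 mm and 10.7 degrees, less where a joint would pass 70% of its speed; a pose out of reach is approached as far as the arm can. A call with a gripper value outside its range is refused whole. The fingers move at their own pace and stop on an object; FORCE is the grip in N (left out, the last holds). Time passes only in rows, so rows that repeat a pose let the fingers close. It gives the time, the measured TCP pose, the force, the opening and the grip force at its end, in the units of the state.
- arm.read_state(): the state, without advancing time (a new reading comes with each control period).
- arm.get_image(name): name is "scene" or "top" or "wrist"; returns (picture, depth): 384x512x3 uint8, red, green, blue; 384x512 float32, m along the optical axis (not along the pixel's ray), 0 where there is no reading.
- arm.camera_info(name): a dict with "fx", "fy", "cx", "cy" (pixels), "dist" ([k1, k2, p1, p2, k3] as OpenCV has them; the pictures are not rectified), "R" (3x3) and "t" (3): a world point X has camera coordinates R X + t; the wrist camera has in their place "tool_from_camera" (4x4, takes a point from camera to tool coordinates, whose origin is the TCP and whose axes are the flange's). Camera axes: x right, y down, z forward; pixel columns grow to the right and rows downward; lengths in m; the calibration is good to about 2 mm. A picture is of the moment at which its call begins: read the wrist's pose just before it. camera_info takes no time and is no camera call.
- arm.sign_off(): hands the job in; it is judged then, once.
The state is a dict: "time_s": time; "joints": joint angles; "qd": joint speeds; "joint_efforts": joint torques, N m; "tcp_pos": TCP position; "ee_rot": TCP orientation; "wrist_force": force on the tool from outside, world axes, zero at the start; "ft_torque": the same for the moment, N m; "finger_gap": finger opening in m; "gripper_force": force on a finger pad.
Only numpy, scipy, OpenCV 4.12 (cv2) and the standard library are available. Lean on these libraries where they do the work, as an engineer would, in place of code of your own. Each camera call takes 0.05 s, during which the arm holds its last target. There are 200 camera calls.

## Working session

There is one attempt and no reset: what is moved stays moved. The work goes in short steps, Python scripts to look and compute and a shell command to move; the robot and the scene stay as the last step left them, time stands still between calls to the robot, and variables do not carry over. Pictures are saved under pics/ and viewed, at most 10 in all, crops included, and the job is handed in when it is done.

```bash
ls; mkdir -p pics
python3 - <<'E'
from station import arm
import cv2,numpy as np
s=arm.read_state();print(s)
for n in("scene","top"):
    p,d=arm.get_image(n);cv2.imwrite(f"pics/{n}0.png",p[:,:,::-1]);np.savez(f"{n}0.npz",p=p,d=d)
    print(n,arm.camera_info(n))
a=cv2.imread("pics/scene0.png");b=cv2.imread("pics/top0.png")
print(arm.camera_info("wrist"))
E
```

```text
pics
{'time_s': 0.0, 'joints': array([ 9.82420844e-01,  3.13977951e-01,  4.49330555e-02,  1.30357455e+00,
       -1.45568556e-05,  1.43120100e+00]), 'qd': array([-0.00076593,  0.00042358, -0.00024237, -0.00102743, -0.00017358,
        0.00225362]), 'joint_efforts': array([ 1.26066301e-03, -4.80628288e+01,  2.98533583e+01,  1.93075184e-02,
        3.32000786e-05, -1.71234877e-06]), 'tcp_pos': array([0.24936386, 0.51788188, 0.40380256]), 'ee_rot': array([ 2.22511675e-01,  9.74929599e-01, -8.54428799e-04, -3.17714294e-04]), 'wrist_force': array([ 0.26028823,  0.13499747, -0.10664891]), 'ft_torque': array([-0.01740593, -0.02536057, -0.06680913]), 'gripper_force': 0.0, 'finger_gap': 0.08512586218455018}
scene {'fx': 379.7167256255606, 'fy': 379.7167256255606, 'cx': 255.41571446713445, 'cy': 193.81369656636508, 'dist': array([-0.03767032,  0.        ,  0.        ,  0.        ,  0.        ]), 'R': array([[ 0.7493664 , -0.66183355,  0.02064804],
       [-0.37354002, -0.44827993, -0.81210403],
       [ 0.5467338 ,  0.60085061, -0.58314724]]), 't': array([-0.34097899,  0.29150892,  0.67042807]
[... 235 characters left out ...]
8203],
       [-0.98645595, -0.02723388, -0.16174974],
       [ 0.16185246, -0.00159578, -0.98681368]]), 't': array([0.0440732 , 0.49020139, 0.8860789 ])}
{'fx': 343.6805634033086, 'fy': 343.6805634033086, 'cx': 255.31814439930903, 'cy': 189.0077136295147, 'dist': array([-0.01810588,  0.        ,  0.        ,  0.        ,  0.        ]), 'tool_from_camera': array([[ 1.33962260e-03, -9.47996297e-01, -3.18278536e-01,
         8.13091778e-02],
       [ 9.99998876e-01,  1.48448696e-03, -2.12603225e-04,
         2.00569570e-04],
       [ 6.74027407e-04, -3.18277893e-01,  9.47997220e-01,
         2.96614962e-02],
       [ 0.00000000e+00,  0.00000000e+00,  0.00000000e+00,
         1.00000000e+00]])}
```

View pics/top0.png

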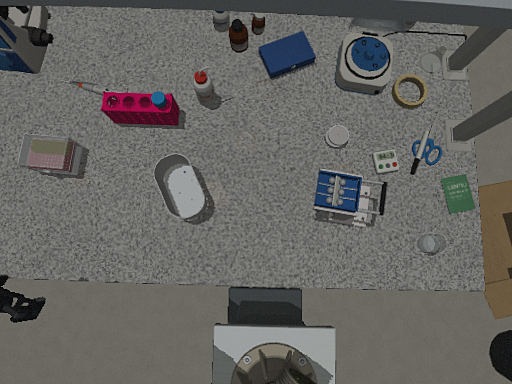

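View pics/scene0.png

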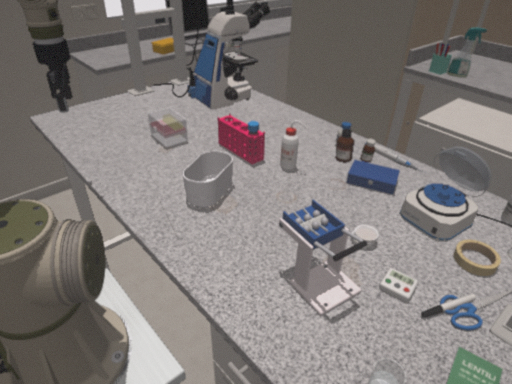

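The top view shows the tub at about (182,188), and the tray at (338,192) with its lip towards +y. The handle is at (384,198), on the -y side. Next I measure them from depth and rays.

```bash
cat > h.py <<'E'
from station import arm
import cv2,numpy as np
from scipy.spatial.transform import Rotation as Ro
def cam(n,s=None):
    c=arm.camera_info(n);K=np.array([[c["fx"],0,c["cx"]],[0,c["fy"],c["cy"]],[0,0,1]])
    if n=="wrist":
        T=c["tool_from_camera"];Rt=Ro.from_quat(s["ee_rot"]).as_matrix()
        A=Rt@T[:3,:3];o=Rt@T[:3,3]+s["tcp_pos"]
    else: A=c["R"].T;o=-A@c["t"]
    return K,c["dist"],A,o
def rays(n,px,s=None):
    K,D,A,o=cam(n,s);u=cv2.undistortPoints(np.float64(px).reshape(-1,1,2),K,D)[:,0]
    return o,np.c_[u,np.ones(len(u))]@A.T      # unit optical depth
def onplane(n,px,z,s=None):
    o,r=rays(n,px,s);return o+r*((z-o[2])/r[:,2])[:,None]
def cloud(n,d,s=None):
    h,w=d.shape;px=np.stack(np.meshgrid(np.arange(w),np.arange(h)),-1).reshape(-1,2)
    o,r=rays(n,px,s);return (o+r*d.reshape(-1,1)).reshape(h,w,3)
E
python3 - <<'E'
from h import *
for n,tb,tr in(("top",(150,210,145,225),(308,395,165,228)),("scene",(180,240,145,210),(275,370,195,310))):
    f=np.load(n+"0.npz");p,d=f["p"],f["d"];C=cloud(n,d);hsv=cv2.cvtColor(p,cv2.COLOR_RGB2HSV)
    print(n,"bench z",np.median(C[230:250,100:150,2]) if n=="top" else np.median(C[230:260,150:170,2]))
    a,b,c,e=tb;S=C[c:e,a:b].reshape(-1,3);k=(d[c:e,a:b].ravel()>0)&(S[:,2]>.074)&(S[:,2]<.1);P=S[k]
    print(k.sum(),cv2.minAreaRect(np.float32(P[:,:2]*1000)),np.median(P[:,2]),P.min(0),P.max(0))
    a,b,c,e=tr;H=hsv[c:e,a:b];S=C[c:e,a:b]
    blue=(H[...,0]>95)&(H[...,0]<130)&(H[...,1]>120)&(H[...,2]>50)&(S[...,2]>.09)&(S[...,2]<.2)
    P=S[blue];print("blue",len(P),cv2.minAreaRect(np.float32(P[:,:2]*1000)),np.percentile(P[:,2],[5,50,95]))
    bl=(H[...,2]<60)&(S[...,2]>.12)&(S[...,2]<.17);P=S[bl]
    lab=P;print("black",len(P),cv2.minAreaRect(np.float32(P[:,:2]*1000)),np.median(P,0))
    yy,xx=np.nonzero(bl);print(xx.min()+a,xx.max()+a,yy.min()+c,yy.max()+c)
    if n=="top": q=onplane(n,np.c_[xx+a,yy+c],.148);print(cv2.minAreaRect(np.float32(q[:,:2]*1000)))
t=cv2.imread("pics/top0.png")
v=np.hstack([cv2.resize(t[145:235,140:220],None,fx=5,fy=5),cv2.resize(t[150:240,305:395],None,fx=4.4,fy=5)])
cv2.imwrite("pics/crop1.png",v)
E
```

```text
top bench z -0.00010179311100438904
315 ((498.6905517578125, 254.4847869873047), (170.26007080078125, 100.57079315185547), 24.609394073486328) 0.08309148586336024 [0.41657388 0.18729861 0.07422804] [0.58350766 0.32060917 0.08798189]
blue 813 ((485.2687683105469, -134.34786987304688), (99.67328643798828, 82.03331756591797), 81.75836944580078) [0.12763802 0.13159515 0.15028759]
black 386 ((474.3840637207031, -163.54843139648438), (160.7079620361328, 92.98573303222656), 81.77330017089844) [ 0.46990593 -0.17757743  0.14476463]
314 386 171 216
((472.7334899902344, -162.56277465820312), (162.26779174804688, 94.65953063964844), 82.15784454345703)
scene bench z 0.0007702604018451353
449 ((501.239990234375, 253.89219665527344), (172.97972106933594, 101.10352325439453), 25.110244750976562) 0.08094166718950602 [0.41805882 0.18584216 0.07404547] [0.58580271 0.32108318 0.08852503]
blue 206 ((485.56610107421875, -137.00033569335938), (97.97754669189453, 77.88477325439453), 82.18987274169922) [0.1297215  0.13406704 0.15164714]
black 131 ((468.77764892578125, -242.60337829589844), (8.072894096374512, 75.47923278808594), 79.50341033935547) [ 0.46337829 -0.24165512  0.15032726]
333 365 242 259
```

View pics/crop1.png

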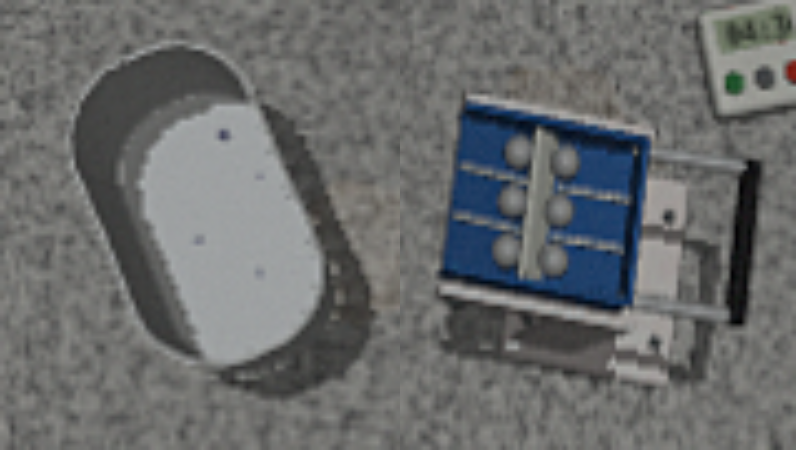

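Both cameras agree. Tub: centre (0.500, 0.254), long axis at 25°. Tray: lip at about (0.4925, -0.086), with tray x = (-0.14, -0.99). The handle predicted from the lip, (0.470, -0.239), matches the one I measured. I'll take the far long wall of the tub, with its middle at (0.480, 0.298).

```bash
cat > go.py <<'E'
import sys
from h import *
def go(x,y,z,yawdeg,pitch=0):
    """z = height of grasp point; tool y at yawdeg in world, tool down"""
    s=arm.read_state();R=Ro.from_quat(s["ee_rot"])
    a=np.radians(yawdeg);ty=np.array([np.cos(a),np.sin(a),0]);tz=np.array([0,0,-1.]);tx=np.cross(ty,tz)
    T=Ro.from_matrix(np.c_[tx,ty,tz])
    print("shift mm",np.round(R.inv().apply(np.array([x,y,z+.155])-s["tcp_pos"])*1000,1),"turn",np.round((R.inv()*T).as_rotvec(),3))
    print("t %.2f"%s["time_s"],"grasp",np.round(s["tcp_pos"]+R.apply([0,0,.155]),4),"F",np.round(s["wrist_force"],1),"gap %.4f"%s["finger_gap"])
if __name__=="__main__": go(*map(float,sys.argv[1:]))
E
python3 go.py .480 .298 .16 114.8
python3 -m creep '[[[-60,-20,18],[0,0,-0.18],1],[[-120,-40,36],[0,0,-0.36],1],[[-180,-58,54],[0,0,-0.54],1],[[-240,-78,72],[0,0,-0.72],1],[[-296,-96,86],[0,0,-0.88],1]]' 40
python3 go.py .480 .298 .16 114.8
```

```text
shift mm [-303.2  -97.9   89. ] turn [-0.001 -0.001 -0.882]
t 0.10 grasp [0.2493 0.5177 0.2489] F [-0.2  0.4  0.5] gap 0.0858
time_s: 0.72
tcp_pos: [0.4541, 0.3224, 0.3253]
ee_rot: [-0.211, 0.977, -0.0, -0.0]
wrist_force: [0.5, 0.3, -0.7]
finger_gap: 0.0856
gripper_force: 0.0
shift mm [-13.5 -32.9  10.3] turn [ 0.    -0.001 -0.007]
t 0.72 grasp [0.454  0.3224 0.1703] F [ 0.5  0.3 -0.7] gap 0.0856
```

```bash
python3 -m creep '[[[0,0,0],[0,0,0],1],[[0,0,0],[0,0,0],1]]' >/dev/null
python3 go.py .480 .298 .16 114.8
python3 - <<'E'
from h import *
s=arm.read_state();p,d=arm.get_image("wrist");cv2.imwrite("pics/w1.png",p[:,:,::-1]);np.savez("w1.npz",p=p,d=d)
C=cloud("wrist",d,s);k=(d>0)&(C[...,2]>.08)&(C[...,2]<.09)&(C[...,1]>.15);k[300:]&=True
P=C[k];print(len(P),P.min(0),P.max(0),cv2.minAreaRect(np.float32(P[:,:2]*1000)))
E
```

```text
shift mm [-14.2 -34.4  10.9] turn [ 0.    -0.001 -0.015]
t 0.97 grasp [0.4529 0.3237 0.1709] F [-0.8  0.5 -0.4] gap 0.0853
4058 [0.41960165 0.18673805 0.08000405] [0.58023187 0.32134955 0.0894193 ] ((501.9821472167969, 255.0728759765625), (169.9427490234375, 100.7096176147461), 25.901508331298828)
```

View pics/w1.png

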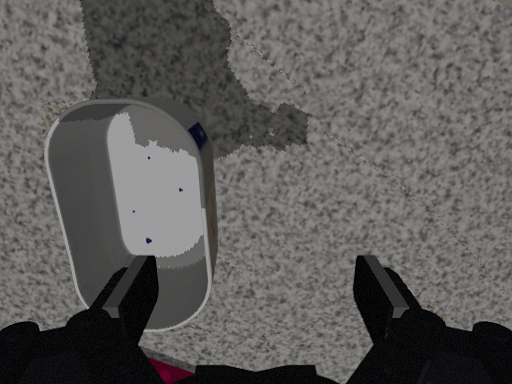

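The wrist picture shows the whole tub, with its rim from about (50,100) to (215,330). The wrist depth gives a centre of (0.502, 0.255) at 25.9°, which agrees with the other cameras. Next I go over the wall and down.

```bash
python3 go.py .4805 .298 .16 115.3
python3 -m creep '[[[-14,-34,0],[0,0,-0.024],1],[[-14,-34,0],[0,0,-0.024],1],[[-14,-34,40],[0,0,-0.024],1],[[-14,-34,70],[0,0,-0.024],1],[[-14,-34,98],[0,0,-0.024],1]]' 40
python3 -m creep '[[[0,0,0],[0,0,0],0.8],[[0,0,0],[0,0,0],0.6]]'
python3 go.py .4805 .298 .074 115.3
```

```text
shift mm [-14.7 -35.4  11.2] turn [ 0.    -0.001 -0.023]
t 1.02 grasp [0.4526 0.3244 0.1712] F [-0.2  0.1  0.4] gap 0.0857
time_s: 1.65
tcp_pos: [0.4784, 0.3, 0.2276]
ee_rot: [-0.221, 0.975, 0.0, -0.0]
wrist_force: [-0.7, -0.1, -0.3]
finger_gap: 0.0854
gripper_force: 0.0
time_s: 1.9
tcp_pos: [0.4797, 0.2996, 0.2294]
ee_rot: [-0.221, 0.975, 0.0, 0.001]
wrist_force: [0.7, -0.5, 0.8]
finger_gap: 0.0683
gripper_force: 0.0
shift mm [-0.1 -1.8  0.4] turn [0.    0.001 0.003]
t 1.90 grasp [0.4798 0.2997 0.0744] F [ 0.7 -0.5  0.8] gap 0.0683
```

```bash
python3 -m creep '[[[0,-2,0],[0,0,0],0.2],[[0,-2,0],[0,0,0],-0.2],[[0,-2,0],[0,0,0],-0.6],[[0,-2,0],[0,0,0],-1],[[0,-2,0],[0,0,0],-1]]' 40
python3 -m creep '[[[0,0,0],[0,0,0],-1],[[0,0,0],[0,0,0],-1],[[0,0,0],[0,0,0],-1]]'
```

```text
time_s: 2.52
tcp_pos: [0.4813, 0.2967, 0.2293]
ee_rot: [-0.22, 0.976, -0.001, 0.001]
wrist_force: [-1.0, -0.6, 5.5]
finger_gap: 0.0033
gripper_force: 39.3
time_s: 2.9
tcp_pos: [0.4813, 0.2966, 0.2294]
ee_rot: [-0.22, 0.976, -0.001, 0.001]
wrist_force: [-0.8, -1.0, 6.2]
finger_gap: 0.0034
gripper_force: 39.3
```

Gripped (3.4 mm wall). Lift 12 mm and check.

```bash
python3 -m creep '[[[0,0,-6],[0,0,0],-1],[[0,0,-12],[0,0,0],-1],[[0,0,-12],[0,0,0],-1]]'
python3 go.py .520 .105 .083 81.8
python3 - <<'E'
from h import *
p,d=arm.get_image("scene");cv2.imwrite("pics/s1.png",cv2.resize(p[120:240,140:300,::-1],None,fx=4,fy=4))
E
```

```text
time_s: 3.28
tcp_pos: [0.4809, 0.2968, 0.2407]
ee_rot: [-0.22, 0.976, 0.0, 0.0]
wrist_force: [-0.5, 0.3, -0.6]
finger_gap: 0.0033
gripper_force: 39.0
shift mm [  47.  -190.     2.6] turn [0.    0.001 0.587]
t 3.27 grasp [0.481  0.2969 0.0857] F [-0.5  0.3 -0.6] gap 0.0033
```

View pics/s1.png

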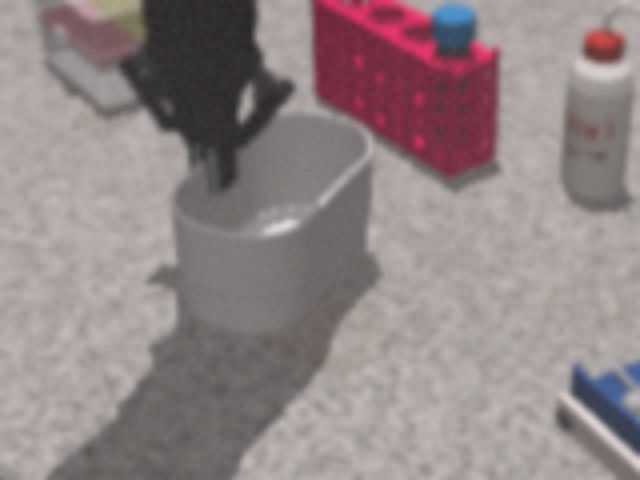

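The tub is lifted and level, with the fingers on its far long wall at about (215,170) in the crop. Now to the staging pose in front of the lip.

```bash
python3 -m creep '[[[6,-25,0],[0,0,0.08],-1],[[16,-65,0],[0,0,0.2],-1],[[26,-105,0],[0,0,0.33],-1],[[36,-145,0],[0,0,0.46],-1],[[43,-174,0],[0,0,0.54],-1]]'
python3 -m creep '[[[0,0,0],[0,0,0],-1],[[0,0,0],[0,0,0],-1]]'
python3 go.py .520 .105 .086 81.8
python3 - <<'E'
from h import *
p,d=arm.get_image("top");np.savez("t2.npz",p=p,d=d)
C=cloud("top",d);k=(d>0)&(C[...,2]>.08)&(C[...,2]<.105)&(C[...,1]>-.04)&(C[...,1]<.14)&(C[...,0]>.4)&(C[...,0]<.62)
P=C[k];print(len(P),P.min(0),P.max(0),cv2.minAreaRect(np.float32(P[:,:2]*1000)))
# lip, from blue rays at known height
hsv=cv2.cvtColor(p,cv2.COLOR_RGB2HSV)[165:228,308:395];S=C[165:228,308:395]
b=(hsv[...,0]>95)&(hsv[...,0]<130)&(hsv[...,1]>120)&(S[...,2]>.09)&(S[...,2]<.145)
print(cv2.boxPoints(cv2.minAreaRect(np.float32(S[b][:,:2]*1000))))
E
```

```text
time_s: 3.95
tcp_pos: [0.5167, 0.1195, 0.24]
ee_rot: [0.05, 0.999, -0.0, -0.0]
wrist_force: [-0.3, 0.1, -0.5]
finger_gap: 0.0033
gripper_force: 39.1
time_s: 4.2
tcp_pos: [0.5164, 0.1213, 0.24]
ee_rot: [0.048, 0.999, 0.0, -0.0]
wrist_force: [0.2, -0.4, -0.7]
finger_gap: 0.0033
gripper_force: 39.2
shift mm [ -5.2 -15.9  -1. ] turn [ 0.    -0.001  0.047]
t 4.20 grasp [0.5163 0.1214 0.085 ] F [ 0.2 -0.4 -0.7] gap 0.0033
146 [0.43070078 0.02086714 0.08000935] [0.59314257 0.08303087 0.09806992] ((516.835205078125, 39.21134567260742), (164.4641876220703, 54.49504852294922), 12.208847999572754)
[[ 429.08276  -229.28525 ]
 [ 508.01514  -241.14792 ]
 [ 530.609     -90.81174 ]
 [ 451.67664   -78.949066]]
```

Lip midpoint reads (0.491, -0.085) at 81.5°, consistent with the first measurement.

```bash
python3 -m creep '[[[-5,-16,0],[0,0,0.047],-1],[[-5,-16,0],[0,0,0.047],-1]]'
python3 go.py .5025 -.0145 .0775 81.7
```

```text
time_s: 4.5
tcp_pos: [0.5203, 0.1042, 0.2403]
ee_rot: [0.072, 0.997, -0.0, 0.0]
wrist_force: [0.1, 0.1, -1.0]
finger_gap: 0.0032
gripper_force: 39.2
shift mm [   0.5 -120.1    7.8] turn [-0.  0.  0.]
t 4.50 grasp [0.5203 0.1042 0.0853] F [ 0.1  0.1 -1. ] gap 0.0032
```

```bash
python3 -m creep '[[[0,-20,0],[0,0,0],-1],[[0,-50,0],[0,0,0],-1],[[0,-80,0],[0,0,0],-1],[[0,-105,0],[0,0,0],-1],[[0,-120,0],[0,0,0],-1]]'
python3 -m creep '[[[0,0,0],[0,0,0],-1],[[0,0,4],[0,0,0],-1],[[0,0,8],[0,0,0],-1],[[0,0,10],[0,0,0],-1],[[0,0,10],[0,0,0],-1]]'
python3 go.py .5025 -.0145 .074 81.7
```

```text
time_s: 5.12
tcp_pos: [0.5027, -0.0149, 0.2403]
ee_rot: [0.072, 0.997, 0.0, 0.0]
wrist_force: [0.8, 0.4, 0.0]
finger_gap: 0.0032
gripper_force: 39.2
time_s: 5.75
tcp_pos: [0.5029, -0.0134, 0.2304]
ee_rot: [0.071, 0.997, 0.0, 0.0]
wrist_force: [-1.4, 1.9, 3.4]
finger_gap: 0.0033
gripper_force: 41.3
shift mm [ 0.2 -1.2  1.4] turn [ 0.001 -0.     0.002]
t 5.75 grasp [ 0.5029 -0.0133  0.0754] F [-1.4  1.9  3.4] gap 0.0033
```

```bash
python3 -m creep '[[[0,0,0],[0,0,0],-0.6],[[0,0,0],[0,0,0],-0.2],[[0,0,0],[0,0,0],0],[[0,0,0],[0,0,0],0],[[0,0,0],[0,0,0],0]]'
python3 -m creep '[[[0,0,-15],[0,0,0],0],[[0,0,-40],[0,0,0],0],[[0,0,-80],[0,0,0],0],[[0,0,-125],[0,0,0],0],[[0,30,-150],[0,0,0],0]]'
python3 - <<'E'
from h import *
for n in("top","scene"):
    p,d=arm.get_image(n);np.savez(n+"3.npz",p=p,d=d)
    C=cloud(n,d);k=(d>0)&(C[...,2]>.076)&(C[...,2]<.095)&(C[...,1]>-.10)&(C[...,1]<.03)&(C[...,0]>.38)&(C[...,0]<.62)
    P=C[k];print(len(P),P.min(0),P.max(0),cv2.minAreaRect(np.float32(P[:,:2]*1000)))
    cv2.imwrite(f"pics/{n}3.png",cv2.resize((p[140:240,240:400] if n=="top" else p[150:320,190:380])[...,::-1],None,fx=4,fy=4) if n=="top" else cv2.resize(p[150:320,190:380,::-1],None,fx=3,fy=3))
a=cv2.imread("pics/top3.png")
b=cv2.imread("pics/scene3.png");v=np.zeros((600,800,3),np.uint8)
a=cv2.resize(a,(400,250));b=cv2.resize(b,(400,358));v=np.vstack([a,b])[:600];cv2.imwrite("pics/both3.png",v)
E
python3 go.py .470 -.2394 .22 81.7
```

```text
time_s: 6.38
tcp_pos: [0.5029, -0.0141, 0.2302]
ee_rot: [0.072, 0.997, 0.0, -0.0]
wrist_force: [0.6, -0.8, -0.3]
finger_gap: 0.0427
gripper_force: 0.0
time_s: 7.0
tcp_pos: [0.5076, 0.0148, 0.384]
ee_rot: [0.073, 0.997, -0.0, 0.002]
wrist_force: [1.2, -0.8, 0.7]
finger_gap: 0.0431
gripper_force: 0.0
shift mm [   1.2 -260.1   11. ] turn [0.003 0.008 0.002]
t 7.05 grasp [0.5095 0.018  0.2317] F [0.7 2.2 2.3] gap 0.0429Traceback (most recent call last):
  File "<stdin>", line 5, in <module>
    return umr_minimum(a, axis, None, out, keepdims, initial, where)
ValueError: zero-size array to reduction operation minimum which has no identity
```

The arm blocks the top camera here. I'll move over the tray to the handle and look from there.

```bash
python3 -m creep '[[[0,-30,0],[0,0,0],0],[[0,-90,0],[0,0,0],0],[[0,-150,0],[0,0,0],0],[[0,-205,0],[0,0,0],0],[[0,-250,0],[0,0,0],0]]'
python3 -m creep '[[[0,0,0],[0,0,0],0],[[0,0,0],[0,0,0],0]]'
python3 go.py .470 -.2394 .22 81.7
python3 - <<'E'
from h import *
for n in("top","scene"):
    s=arm.read_state();p,d=arm.get_image(n);np.savez(n+"3.npz",p=p,d=d);cv2.imwrite(f"pics/{n}3.png",p[...,::-1])
    C=cloud(n,d);k=(d>0)&(C[...,2]>.076)&(C[...,2]<.095)&(C[...,1]>-.10)&(C[...,1]<.03)&(C[...,0]>.38)&(C[...,0]<.62)
    P=C[k];print(n,len(P),*( [P.min(0),P.max(0),cv2.minAreaRect(np.float32(P[:,:2]*1000))] if len(P) else []))
s=arm.read_state();p,d=arm.get_image("wrist");np.savez("wrist3.npz",p=p,d=d);C=cloud("wrist",d,s)
k=(d>0)&(p.max(2)<60)&(C[...,2]>.13)&(C[...,2]<.165)&(abs(C[...,0]-.47)<.06)&(abs(C[...,1]+.24)<.04);P=C[k]
print("handle",len(P),*( [P.min(0),P.max(0),cv2.minAreaRect(np.float32(P[:,:2]*1000))] if len(P) else []))
a=cv2.imread("pics/scene3.png")[130:330,180:400]
v=np.hstack([cv2.resize(a,(400,364)),cv2.resize(p[...,::-1],(400,364))]);cv2.imwrite("pics/both3.png",v)
E
```

```text
time_s: 7.68
tcp_pos: [0.4708, -0.2338, 0.3812]
ee_rot: [0.072, 0.997, -0.0, 0.001]
wrist_force: [0.6, -0.4, -0.2]
finger_gap: 0.0426
gripper_force: 0.0
time_s: 7.92
tcp_pos: [0.4712, -0.2316, 0.3806]
ee_rot: [0.072, 0.997, 0.0, 0.0]
wrist_force: [-0.6, 0.0, 0.4]
finger_gap: 0.0427
gripper_force: 0.0
shift mm [ 0.1 -7.9  5.6] turn [0.001 0.    0.001]
t 7.92 grasp [ 0.4712 -0.2315  0.2256] F [-0.6  0.   0.4] gap 0.0427
top 204 [ 0.40960491 -0.09956422  0.07604013] [ 0.57881902 -0.00340464  0.09037863] ((494.22314453125, -51.413631439208984), (95.62313842773438, 169.20535278320312), 89.72563171386719)
scene 363 [ 0.41026793 -0.09981191  0.07601928] [ 0.57904979 -0.0034515   0.08828729] ((486.4081726074219, -37.194061279296875), (165.87998962402344, 86.09342956542969), 21.362531661987305)
handle 2092 [ 0.43326444 -0.24996729  0.14308801] [ 0.51211195 -0.22913744  0.15383578] ((473.0541076660156, -239.38031005859375), (11.497803688049316, 79.8319320678711), 81.6337890625)
```

View pics/both3.png

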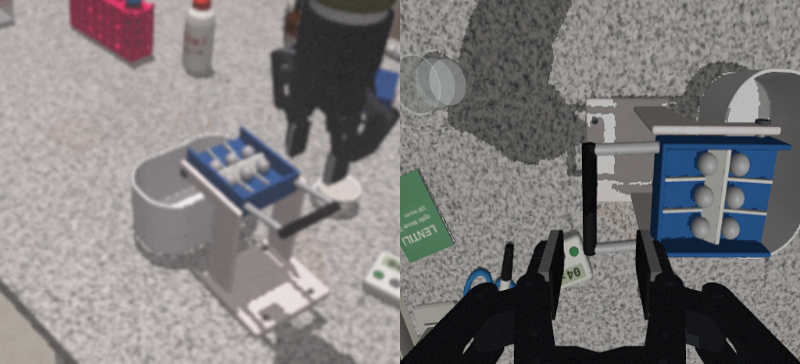

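The scene crop shows the tub standing with its near wall under the lip, and all six balls still on the tray. Its rim centre is about (0.495, -0.058), against a pour point of (0.496, -0.062). The wrist view shows the handle bar at (0.473, -0.239), so I go down over it.

```bash
python3 go.py .472 -.2394 .145 81.7
python3 -m creep '[[[-1,-8,10],[0,0,0],0],[[-1,-8,30],[0,0,0],0],[[-1,-8,55],[0,0,0],0],[[-1,-8,72],[0,0,0],0],[[-1,-8,81],[0,0,0],0]]' 25
python3 -m creep '[[[0,0,0],[0,0,0],-0.2],[[0,0,0],[0,0,0],-0.5],[[0,0,0],[0,0,0],-0.7],[[0,0,0],[0,0,0],-1],[[0,0,0],[0,0,0],-1]]'
python3 go.py .472 -.2394 .145 81.7
```

```text
shift mm [-1.7 -8.7 80.5] turn [0.    0.    0.003]
t 8.07 grasp [ 0.4716 -0.2306  0.2255] F [ 0.3 -0.1  0.1] gap 0.0428
time_s: 8.7
tcp_pos: [0.471, -0.2394, 0.2976]
ee_rot: [0.071, 0.997, 0.001, -0.001]
wrist_force: [-0.2, 0.9, 0.2]
finger_gap: 0.0428
gripper_force: 0.0
time_s: 9.32
tcp_pos: [0.4716, -0.2394, 0.3]
ee_rot: [0.071, 0.997, 0.001, 0.001]
wrist_force: [0.6, 4.3, 3.5]
finger_gap: 0.0107
gripper_force: 24.5
shift mm [-0.4  0.  -0. ] turn [0.001 0.002 0.002]
t 9.32 grasp [ 0.4719 -0.2392  0.145 ] F [0.6 4.3 3.5] gap 0.0107
```

Bar gripped. I worked out the arc by hand: the tool turns +θ about its x and the grasp follows the hinge circle. First to θ = 0.15, below release, to check the forces.

```bash
python3 -m creep '[[[0,9,-7],[0.05,0,0],-1],[[0,18.2,-13.6],[0.1,0,0],-1],[[0,27.8,-19.7],[0.15,0,0],-1],[[0,27.8,-19.7],[0.15,0,0],-1]]'
cat > arc.py <<'E'
from h import *
s=arm.read_state();R=Ro.from_quat(s["ee_rot"]);g=s["tcp_pos"]+R.apply([0,0,.155])
h0=np.array([.4716,-.2394,.145]);a=np.radians(81.7);u=-np.array([np.cos(a),np.sin(a),0])
H=h0-.145*u-[0,0,.02];w=g-H;th=np.arctan2(w[2],w@u)-np.arctan2(20,145)
print("tilt from grasp %.3f"%th,"radius %.4f"%np.hypot(w[2],w@u),"tool lean %.3f"%np.arcsin(-R.apply([0,0,1])@-u),"F",np.round(s["wrist_force"],1))
import sys
for t in map(float,sys.argv[1:]):
    # grasp point on circle at t, tool turned by t from now's lean
    c=.14637;p=t+np.arctan2(20,145);gt=H+c*np.cos(p)*u+[0,0,c*np.sin(p)]
    dr=Ro.from_rotvec([t-np.arcsin(R.apply([0,0,1])@u),0,0]);tcp=gt-(R*dr).apply([0,0,.155])
    print(t,np.round(R.inv().apply(tcp-s["tcp_pos"])*1000,1),np.round(dr.as_rotvec(),3))
E
python3 arc.py .2 .25 .3 .35 .42
```

```text
time_s: 9.82
tcp_pos: [0.4756, -0.2117, 0.3194]
ee_rot: [0.071, 0.995, -0.075, -0.005]
wrist_force: [1.9, 1.9, -1.0]
finger_gap: 0.0109
gripper_force: 24.9
tilt from grasp 0.148 radius 0.1461 tool lean 0.150 F [ 1.9  1.9 -1. ]
0.2 [ 0.3  8.7 -7.3] [0.05 0.   0.  ]
0.25 [  0.2  17.9 -13.9] [0.1 0.  0. ]
0.3 [  0.2  27.5 -20. ] [0.15 0.   0.  ]
0.35 [  0.2  37.4 -25.6] [0.2 0.  0. ]
0.42 [  0.2  51.7 -32.6] [0.27 0.   0.  ]
```

Forces are small and the tilt matches. Next I continue to 0.42, hold, and look.

```bash
python3 -m creep '[[[0,8.7,-7.3],[0.05,0,0],-1],[[0,18,-14],[0.1,0,0],-1],[[0,27.5,-20],[0.15,0,0],-1],[[0,37.5,-25.6],[0.2,0,0],-1],[[0,51.7,-32.6],[0.27,0,0],-1]]'
python3 -m creep '[[[0,0,0],[0,0,0],-1],[[0,0,0],[0,0,0],-1],[[0,0,0],[0,0,0],-1],[[0,0,0],[0,0,0],-1],[[0,0,0],[0,0,0],-1]]'
python3 -m creep '[[[0,0,0],[0,0,0],-1],[[0,0,0],[0,0,0],-1],[[0,0,0],[0,0,0],-1],[[0,0,0],[0,0,0],-1],[[0,0,0],[0,0,0],-1]]'
python3 arc.py .35 .28 .2 .12 .05
python3 - <<'E'
from h import *
s=arm.read_state();a=arm.get_image("scene")[0][130:330,180:400,::-1];p,d=arm.get_image("wrist")
cv2.imwrite("pics/both4.png",np.hstack([cv2.resize(a,(400,364)),cv2.resize(p[...,::-1],(400,364))]))
E
```

```text
time_s: 10.45
tcp_pos: [0.4837, -0.1569, 0.343]
ee_rot: [0.07, 0.976, -0.207, -0.015]
wrist_force: [3.4, 3.7, -3.8]
finger_gap: 0.0106
gripper_force: 25.1
time_s: 11.08
tcp_pos: [0.4836, -0.1573, 0.3429]
ee_rot: [0.07, 0.976, -0.206, -0.014]
wrist_force: [4.6, 4.8, -3.5]
finger_gap: 0.0105
gripper_force: 25.4
time_s: 11.7
tcp_pos: [0.4836, -0.1573, 0.3429]
ee_rot: [0.07, 0.976, -0.206, -0.014]
wrist_force: [4.9, 3.2, -4.1]
finger_gap: 0.0111
gripper_force: 25.4
tilt from grasp 0.411 radius 0.1462 tool lean 0.417 F [ 4.9  3.2 -4.1]
0.35 [  0.3 -11.4   9.2] [-0.067  0.     0.   ]
0.28 [  0.3 -22.6  20.5] [-0.137  0.     0.   ]
0.2 [  0.3 -34.3  34.4] [-0.217  0.     0.   ]
0.12 [  0.3 -44.9  49.2] [-0.297  0.     0.   ]
0.05 [  0.3 -53.2  62.8] [-0.367  0.     0.   ]
```

View pics/both4.png

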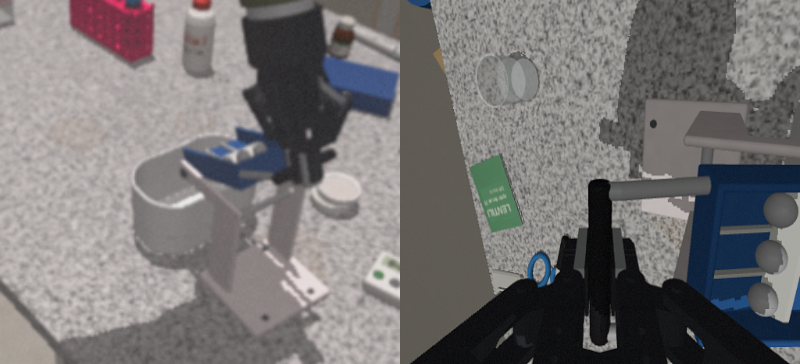

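The tray is held at 0.41. The three back-row balls are still behind the ridge at (765,215)–(780,300), and no front balls show in the scene crop. Now I lower it gently.

```bash
python3 -m creep '[[[0,-5.5,4.5],[-0.033,0,0],-1],[[0,-13,11],[-0.08,0,0],-1],[[0,-22.6,20.5],[-0.137,0,0],-1],[[0,-31.5,31],[-0.197,0,0],-1],[[0,-38,39.5],[-0.247,0,0],-1]]'
python3 -m creep '[[[0,0,0],[0,0,0],-1]]'
python3 arc.py .12 .08 .04 .01 0
```

```text
time_s: 12.42
tcp_pos: [0.4761, -0.208, 0.3223]
ee_rot: [0.072, 0.994, -0.084, -0.005]
wrist_force: [5.1, 4.0, -2.2]
finger_gap: 0.0107
gripper_force: 25.4
time_s: 12.55
tcp_pos: [0.4762, -0.2082, 0.3219]
ee_rot: [0.072, 0.994, -0.084, -0.006]
wrist_force: [6.2, 5.6, -2.5]
finger_gap: 0.011
gripper_force: 25.5
tilt from grasp 0.170 radius 0.1462 tool lean 0.168 F [ 6.2  5.6 -2.5]
0.12 [ 0.2 -8.5  7.4] [-0.048  0.     0.   ]
0.08 [  0.2 -15.1  13.6] [-0.088  0.     0.   ]
0.04 [  0.2 -21.4  20.2] [-0.128  0.     0.   ]
0.01 [  0.2 -26.   25.2] [-0.158  0.     0.   ]
0.0 [  0.2 -27.5  26.9] [-0.168  0.     0.   ]
```

```bash
python3 -m creep '[[[0,-8.5,7.4],[-0.048,0,0],-1],[[0,-15,13.6],[-0.088,0,0],-1],[[0,-21.4,20.2],[-0.128,0,0],-1],[[0,-26,25.2],[-0.158,0,0],-1],[[0,-27.5,26.9],[-0.168,0,0],-1]]'
python3 -m creep '[[[0,0,0],[0,0,0],-1],[[0,0,0],[0,0,0],-0.7],[[0,0,0],[0,0,0],-0.4],[[0,0,0],[0,0,0],-0.1],[[0,0,0],[0,0,0],-0.1]]'
python3 arc.py
```

```text
time_s: 13.18
tcp_pos: [0.4716, -0.2391, 0.3004]
ee_rot: [0.072, 0.997, -0.0, 0.001]
wrist_force: [6.4, 6.8, -2.5]
finger_gap: 0.0109
gripper_force: 25.6
time_s: 13.8
tcp_pos: [0.4712, -0.239, 0.3011]
ee_rot: [0.072, 0.997, -0.003, -0.0]
wrist_force: [-0.5, 0.1, -0.0]
finger_gap: 0.0384
gripper_force: 0.0
tilt from grasp 0.007 radius 0.1470 tool lean 0.005 F [-0.5  0.1 -0. ]
```

Released. I retreat up and back (tool -y), clear of the tray and the cameras' view.

```bash
python3 -m creep '[[[0,0,-10],[0,0,0],-0.1],[[0,0,-35],[0,0,0],-0.1],[[0,0,-75],[0,0,0],-0.1],[[0,0,-115],[0,0,0],-0.1],[[0,-30,-130],[0,0,0],-0.1]]'
python3 -m creep '[[[0,-40,0],[0,0,0],-0.1],[[0,-80,0],[0,0,0],-0.1],[[0,-100,0],[0,0,0],-0.1],[[0,-100,0],[0,0,0],-0.1],[[0,-100,0],[0,0,0],-0.1]]'
python3 - <<'E'
from h import *
s=arm.read_state();T,d=arm.get_image("top");S,ds=arm.get_image("scene")
for n,D in(("top",d),("scene",ds)):
    C=cloud(n,D);k=(D>0)&(C[...,2]>.076)&(C[...,2]<.095)&(C[...,1]>-.07)&(C[...,1]<.03)&(C[...,0]>.38)&(C[...,0]<.62);P=C[k];print(n,P.min(0),P.max(0))
    k=(D>0)&(C[...,2]>.135)&(C[...,2]<.17)&(abs(C[...,1]+.24)<.02)&(abs(C[...,0]-.472)<.06);P=C[k];print("handle",len(P),np.median(P,0))
cv2.imwrite("pics/end.png",np.hstack([cv2.resize(T[150:240,270:390,::-1],(400,300)),cv2.resize(S[150:300,220:400,::-1],(400,333))[:300]]))
E
```

```text
time_s: 14.42
tcp_pos: [0.4677, -0.2668, 0.4352]
ee_rot: [0.07, 0.998, -0.004, 0.002]
wrist_force: [0.4, -0.2, -0.2]
finger_gap: 0.0381
gripper_force: 0.0
time_s: 15.05
tcp_pos: [0.453, -0.3658, 0.4318]
ee_rot: [0.071, 0.997, -0.002, -0.0]
wrist_force: [0.8, 0.9, -0.6]
finger_gap: 0.0385
gripper_force: 0.0
top [ 0.40947509 -0.06937948  0.07609246] [ 0.57891688 -0.00341276  0.0886616 ]
handle 220 [ 0.47205901 -0.23767642  0.14877781]
scene [ 0.40995367 -0.06949279  0.07604379] [ 0.57812298 -0.00456149  0.08781375]
handle 308 [ 0.46967501 -0.24016304  0.14952407]
```

View pics/end.png

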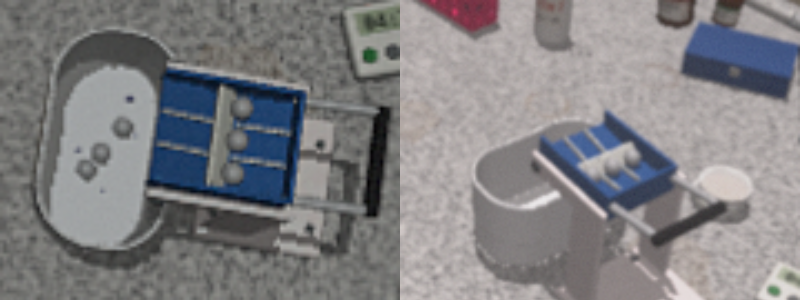

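The final picture shows three balls in the tub at (122,127), (101,153) and (87,169), and three behind the ridge at (240,105)–(233,172). The tray is level, with the handle at z 0.149 as at the start, and the arm is clear.

```bash
python3 -c "
from station import arm
print(arm.sign_off())"
```

```text
the job is handed in; nothing more can be done
None
```

The job is done and handed in: the three front balls are in the tub on the bench under the lip, the back row is still behind the ridge, and the tray is level with the arm clear, after about 15 s of the 58 s allowed.

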